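Hold a candle holder in the batch coder

TASK

Get the batch coder ready while nothing touches its fence plunger: press the round wake key, then the square job key, then the long ready key, one at a time and each all the way down. Then set the beech candle holder upright on the coder's bed, bevelled edge towards the operator's side, its left end up against the stop block, and push it diagonally, forward and down at once, so that its back lies flat on the fence with the plunger pushed in and its underside is pressed firmly on the bed. Finish while still holding it pressed there, fingers on the wood, so that it stays still while the code is printed, and do not knock over or shove aside the other things on the table.

Things in the scene. Friction and masses are not known exactly. Their poses are not given: they have to be found in the camera images.
- coder: benchtop batch coder, fixed; dark base 275 mm wide, bed and fence on its left two thirds, print-head box behind, key panel on the right. Origin: table level, 75 mm behind the base's front edge, mid-width; x to the back, y left, z up; turned up to 0.2 rad. In its frame (mm): print-head box x 69 to 149, y -20 to 104, up to z 118; key panel x -75 to 87, y -134 to -66, top at z 36
- holder: workpiece: beech bar with two brass-rimmed sockets in its top, 54 deep (x) x 130 long (y) x 46 mm high, 0.18 to 0.33 kg. Origin: centre of underside. +x: plain back, goes to the fence; -x: front, upright for 30 mm, then a 45 degree bevel, 16 mm back and up. Starts upright on the table right of the coder, front towards the robot. Fully home its origin is at 28, 40, 22 mm in the coder's frame
- bed: aluminium bed plate of the coder; origin and axes are those of the coder; top at z = 22 mm, from x = -75 mm to the fence at 55 mm, y = -61 to 134 mm; smooth, so that wood slides on it easily (friction 0.2 to 0.3)
- fence: aluminium fence along the back of the bed, 14 mm thick; origin and axes are those of the coder; its face towards the robot is at x = 55 mm, y = -61 to 134 mm, up to z = 82 mm. It is taller than the holder, so the holder cannot be gripped across its depth when home
- stop: steel stop block on the bed, left; origin and axes are those of the coder; x 6 to 54 mm, y 105 (the face that the holder's left end meets) to 123 mm, up to z = 52 mm, with a 16 mm thumbscrew to z = 68 mm at x = 30, y = 114 mm
- corner (a point): point where the bed's top, the fence's face and the plane of the stop block's face meet: 55, 105, 22 mm in the coder's frame, same axes
- holder_bevel (a point): centre of the holder's 45 degree front bevel, -19, 0, 38 mm in the holder's frame; the bevel is 23 mm wide along the slope and 130 mm long and faces forward and up
- plunger_tip (a point): rounded tip of the steel plunger (10 mm thick) that stands 8 mm out of the fence face, at y = 40 mm and 24 mm above the bed, opposite the middle of the holder's back when that is home; it moves with the plunger
- plunger_pin (a joint): travel of the sprung plunger into the fence in m: 0 standing out freely, 0.008 when flush with the fence; pushes back with about 1 N at first and 2.5 N when flush, so the holder creeps back when it is let go
- key_wake_top (a point): top of the round wake key (20 mm across), the rearmost of the three white keys on the panel, just in front of the small display, 7 mm above the panel; it moves with the key. The keys stand 38 mm apart in a line from back to front
- key_job_top (a point): top of the square job key (18 mm), the middle one, 7 mm above the panel
- key_ready_top (a point): top of the long ready key (18 mm front to back, 34 mm wide), the frontmost, 7 mm above the panel
- key_wake (a joint): travel of the wake key in m: 0 up, 0.0045 all the way down; springs back; 1.4 N to start it moving, 4.6 N to hold it down
- key_job (a joint): travel of the job key, likewise
- key_ready (a joint): travel of the ready key, likewise
- bottle: bystander: amber dropper bottle with black top, 36 mm across, 105 mm tall; origin at the centre of its underside
- seal_stamp: bystander: brass seal stamp with dark turned handle, standing, 28 mm across, 82 mm tall; origin at the centre of its underside
- spool: bystander: spool of wick, 52 mm across, 36 mm tall with a loose tail of wick; origin under the spool's edge
- shell_small: bystander: small scallop shell candle, 52 x 78 x 45 mm; origin at the centre of its underside

How it is judged:
On the way, in this order (a step that is already met when the one before it is completed fails the run):
1. the wake key alone is pressed down, the plunger standing free (value of joint key_wake above 0.003 m and value of joint each of key_job, key_ready below 0.001 m and value of joint plunger_pin below 0.002 m), for 0.05 s.
2. then the job key alone is pressed down, the plunger standing free (value of joint key_job above 0.003 m and value of joint each of key_wake, key_ready below 0.001 m and value of joint plunger_pin below 0.002 m), for 0.05 s.
3. then the ready key alone is pressed down, the plunger standing free (value of joint key_ready above 0.003 m and value of joint each of key_wake, key_job below 0.001 m and value of joint plunger_pin below 0.002 m), for 0.05 s.
4. the holder lies home: on the bed, back on the fence, end at the stop, plunger in (x of holder in the frame of coder between 0.025 and 0.031 m and y of holder in the frame of coder between 0.0345 and 0.042 m and z of holder in the frame of coder between 0.02 and 0.0245 m and angle between the y axis of holder and the y axis of coder, either way round below 0.03 rad and angle between holder's own z axis and vertical below 0.03 rad and x of holder_bevel in the frame of coder below 0.018 m and value of joint plunger_pin above 0.0055 m), for 0.1 s.
At the end, for the whole second after the job is handed in: holder on the bed (2 mm), back on the fence (3 mm), bevel in front, left end within 5.5 mm of the stop, square and level to 0.03 rad, plunger in over 5.5 mm; still, pressed by the robot with over 3 N on the fence and 6 N on the bed; keys up; bystanders upright, within 30 mm of their start (all of step 4 and contact force between holder and fence above 3 N and contact force between holder and bed above 6 N and contact force between any of the fingers, the arm and holder above 4 N and linear speed of holder below 0.01 m/s and value of joint each of key_wake, key_job, key_ready below 0.001 m and distance of each of bottle, seal_stamp, spool, shell_small from where it was at the start of the episode below 0.03 m and angle between each of bottle, seal_stamp, spool, shell_small's own z axis and vertical below 0.3 rad); the arm keeps its last pose, push and grip.
It fails at once if two keys pressed at the same time (value of joint each of key_wake, key_job above 0.002 m or value of joint each of key_job, key_ready above 0.002 m or value of joint each of key_wake, key_ready above 0.002 m).
It fails at once if a bystander knocked over or shoved aside by more than 30 mm (distance of any of bottle, seal_stamp, spool, shell_small from where it was at the start of the episode above 0.03 m or angle between any of bottle, seal_stamp, spool, shell_small's own z axis and vertical above 0.5 rad).
It also fails if it takes over 72 s, if anything falls off the work surface, if the arm or the gripper's body presses on something with over 40 N, if the wrist force passes 120 N, or if a joint passes its speed limit or range.

ROBOT

A 7-joint arm with a two-finger parallel gripper is mounted at the origin on a cart in front of the work surface, level with it; the furniture and walls round the work are solid. World frame = base frame: x ahead of the robot, y to its left, z up, the work surface at z = 0. Lengths are in m, angles in rad, forces in N, time in s.
With the tool pointing down it reaches from about 0.425 to 0.925 m from the base axis. Payload 6.8 kg.
Tool frame: the origin (TCP) lies on the mounting face of the last link; the fingertips stand 173 mm ahead of it and the grasp point (between the pads) lies 155 mm ahead of it; z points along the fingers, y is the line along which they close (so a half turn about z gives the same grasp; the last joint's range is limited). The gripper opens to 85 mm and grips with 20 to 120 N. Pads are 22 mm wide; open, the fingers measure 114 mm over their backs; the gripper's body (76 mm by 85 mm) begins 54 mm behind the grasp point. The pads swing forward as they close: fully open they stand 13 mm farther back than shut.
Start: joints at [1.208, 0.477, 0.022, 1.555, -0.011, 1.109, -0.083], TCP at [0.17, -0.653, 0.405] pointing down, gripper open.
Joint ranges: [-2.96, 2.96], [-0.34, 2.1], [-1.41, 1.46], [0.24, 2.44], [-1.37, 4.51], [0.17, 1.92], [-2.96, 2.96]. Speed limits (rad/s): [2.39, 2.39, 3.14, 3.14, 3.14, 3.14, 3.14].

INTERFACE

Orientations are given as a rotation vector (axis times angle).
In Python, from bench import r gives the robot as it stands.
- The arm moves only by the tool arm_command, never from a script. Its argument "plan" is a list of rows, each an object of numbers: "claw": the closure, from 0 (fully open) to 1 (shut); "tx", "ty", "tz": the shift along the tool's x, y, z in m; "ax", "ay", "az": the turn, a rotation vector about the tool's x, y, z in degrees. A call has exactly 10 rows; each row shifts and turns the commanded pose from where the row before left it, along the tool's axes as they then stand; what a row does not reach is not made up. A row lasts 1/12 s, in which the tool goes at most 41.7 mm and 7.16 degrees, less where a joint would pass 70% of its speed; a pose out of reach is approached as far as the arm can. A call is refused whole if a number of a shift passes 0.0417 or a number of a turn 7.16, either way. A call with a gripper value outside its range is refused whole. The fingers move at their own pace and stop on an object; "squeeze" is the grip in N (left out, the last holds). Time passes only in rows, so rows that do not move let the fingers close, or fill a call up. It gives the time, the measured TCP pose, the force, the opening and the grip force at its end, in the units of the state.
- r.get_obs(): the state, without advancing time (a new reading comes with each control period).
- r.grab_frame(name): name is "scene" or "top"; returns the picture (420x560x3 uint8, red, green, blue); there is no depth.
- r.camera_model(name): a dict with "fx", "fy", "cx", "cy" (pixels), "position" and "orientation" of the camera in the world. Camera axes: x right, y up, looking along -z (the intrinsics and any distortion apply to the point x, -y, -z); pixel columns grow to the right and rows downward; lengths in m; the calibration is good to about 2 mm. A picture is of the moment at which its call begins. camera_model takes no time and is no camera call.
- r.hand_in(): hands the job in; it is judged then, once.
Trained networks look in the newest picture that a camera, given by its name, has taken for a name from the list of things; names that differ only in an ending like _2 or _b are one class to them, and where a whole thing is asked for, a point or a joint stands for the part that bears it (a point fixed in the world has none). Each returns a list of dicts, best first, with "confidence" (0 to 1); they miss things now and then, are a little off and sometimes report something else, mostly with a low value. They report only what shows in the picture. A call takes as long as a camera call.
- r.boxes_of(target, camera): "location" ([x, y, z] in m, in the coordinates of the camera as it stood for that picture, good to about 4 mm: the middle of the surface that is visible of it).
- r.tip_of(target, camera): "location" ([x, y, z] in m, in the coordinates of the camera as it stood for that picture, good to about 4 mm: a listed point, or the origin of a listed thing).
The state is a dict: "clock": time; "joints": joint angles; "qvel": joint speeds; "tau": joint torques, N m; "tcp_pos": TCP position; "orientation": TCP orientation; "contact_force": force on the tool from outside, world axes, zero at the start; "moment": the same for the moment, N m; "grip_width": finger opening in m; "gripper_force": force on a finger pad.
Only numpy, scipy, OpenCV 4.12 (cv2) and the standard library are available. Lean on these libraries where they do the work, as an engineer would, in place of code of your own. Each camera call takes 0.05 s, during which the arm holds its last target. There are 200 camera calls.

## Working session

There is one attempt and no reset: what is moved stays moved. The work goes in short steps, Python scripts to look and compute and a tool call to move; the robot and the scene stay as the last step left them, time stands still between calls to the robot, and variables do not carry over. Pictures are saved under pics/ and viewed, at most 10 in all, crops included, and the job is handed in when it is done.

Besides the shell and the picture viewer there is one more tool, called as name(argument=value, ...), one argument or row to a line, values as JSON. arm_command: Moves the arm, as the interface text tells. Its arguments: {"type":"object","properties":{"plan":{"type":"array","items":{"type":"object","properties":{"claw":{"type":"number"},"tx":{"type":"number"},"ty":{"type":"number"},"tz":{"type":"number"},"ax":{"type":"number"},"ay":{"type":"number"},"az":{"type":"number"}}}},"squeeze":{"type":"number"}},"required":["plan"]}

```bash
ls; mkdir -p pics; cat > h.py <<'E'
import numpy as np, cv2
from scipy.spatial.transform import Rotation as R
from bench import r
def cam(n):
    c=r.camera_model(n); o=np.array(c['orientation'],float)
    Rm=R.from_rotvec(o).as_matrix() if o.size==3 else (o if o.shape==(3,3) else R.from_quat(o).as_matrix())
    return c,Rm,np.array(c['position'])
def loc(fn,t,n):
    c,Rm,p=cam(n)
    return [(round(d['confidence'],2),np.round(Rm@np.array(d['location'])+p,4)) for d in getattr(r,fn)(t,n)]
def snap(n,f):
    im=r.grab_frame(n); cv2.imwrite('pics/'+f,im[:,:,::-1]); return im
def proj(n,P):
    c,Rm,p=cam(n); q=(np.atleast_2d(P)-p)@Rm
    return np.c_[c['cx']+c['fx']*q[:,0]/-q[:,2], c['cy']+c['fy']*q[:,1]/q[:,2]]
def unproj(n,uv,z):
    c,Rm,p=cam(n); u,v=uv
    d=Rm@np.array([(u-c['cx'])/c['fx'],-(v-c['cy'])/c['fy'],-1]); return p+d*(z-p[2])/d[2]
E
python3 - <<'E'
from h import *
for n in ('scene','top'):
    snap(n,n+'0.png'); print(n,r.camera_model(n))
    for t in ['coder','corner','plunger_tip','key_wake_top','key_job_top','key_ready_top','holder','holder_bevel','bottle','seal_stamp','spool','shell_small']:
        print(t,loc('tip_of',t,n)[:2])
print(r.get_obs())
E
```

```text
pics
scene {'fx': 447.8154466238906, 'fy': 447.8154466238906, 'cx': 279.23803592906984, 'cy': 213.98859097995108, 'position': array([-0.36479924, -0.74251428,  0.55388223]), 'orientation': array([ 1.06112671, -0.49569812, -0.7897359 ])}
coder [(0.95, array([ 0.5567,  0.1905, -0.0006]))]
corner [(0.82, array([0.6108, 0.2949, 0.0228]))]
plunger_tip []
key_wake_top [(0.51, array([0.5874, 0.0918, 0.0427])), (0.22, array([0.618 , 0.2953, 0.0215]))]
key_job_top [(0.53, array([0.5537, 0.0901, 0.0424]))]
key_ready_top [(0.63, array([0.5077, 0.0919, 0.0469]))]
holder [(0.73, array([ 0.4725, -0.1698, -0.0029]))]
holder_bevel [(0.59, array([ 0.457 , -0.1797,  0.0351]))]
bottle [(0.81, array([ 0.6114, -0.2059, -0.0007]))]
seal_stamp [(0.61, array([ 0.5867, -0.0809, -0.002 ]))]
spool [(0.74, array([ 0.4062, -0.3681, -0.0019]))]
shell_small [(0.87, array([ 0.369 , -0.0262,  0.0022]))]
top {'fx': 398.8259963562646, 'fy': 398.8259963562646, 'cx': 273.62643383401974, 'cy': 214.35667966524917, 'position': array([ 0.31810483, -0.0380409 ,  0.9999435 ]), 'orientation': array([ 0.15963386, -0.13593233, -
[... 703 characters left out ...]
clock': 1.3, 'joints': array([ 1.20789642,  0.4770303 ,  0.02240387,  1.55539353, -0.01150166,
        1.10930501, -0.08311051]), 'qvel': array([ 0.00029863, -0.00022895, -0.00061184, -0.00101172, -0.00010377,
       -0.00045812,  0.00114483]), 'tau': array([-6.16087618e-04, -5.96323836e+01,  1.60608374e+00, -2.81536514e+01,
        1.25722235e-02,  1.72433713e-03, -5.58788557e-06]), 'tcp_pos': array([ 0.17014221, -0.65322367,  0.40469039]), 'orientation': array([-3.11612918e+00, -3.99100008e-01, -1.67066557e-05]), 'contact_force': array([-0.52933371,  0.36845756,  0.16941838]), 'moment': array([-0.00106746, -0.00186366, -0.03497128]), 'gripper_force': 0.0, 'grip_width': 0.08507620235741302}
```

View pics/scene0.png

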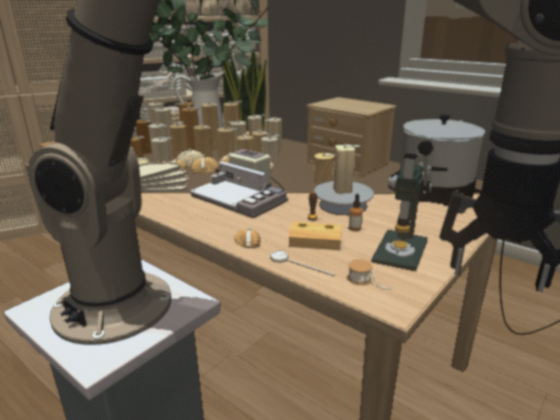

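View pics/top0.png

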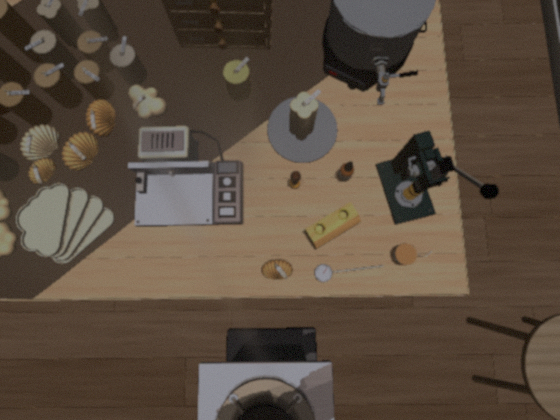

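The scene view shows the coder at about (240,185), holder at (316,236), shell at (247,238), stamp at (312,207), bottle at (356,212) and spool at (360,272). In the top view the coder is at (188,180), almost square to the world, and the holder is at (333,226), turned about 25°. I'll check the poses with an overlay.

```bash
cat > ov.py <<'E'
from h import *
def T(x,y,a): return lambda P:np.c_[np.array(P,float)[:,:2]@np.array([[np.cos(a),np.sin(a)],[-np.sin(a),np.cos(a)]])+[x,y],np.array(P,float)[:,2]]
def poly(x0,x1,y0,y1,z): return np.array([[x0,y0,z],[x1,y0,z],[x1,y1,z],[x0,y1,z]])/1000
E
python3 - <<'E'
from ov import *
im=cv2.imread('pics/top0.png'); s=3; x0,y0=120,115
c=cv2.resize(im[y0:y0+150,x0:x0+260],None,fx=s,fy=s,interpolation=cv2.INTER_CUBIC)
def dr(P,col):
    q=(proj('top',P)-[x0,y0]+.5)*s; cv2.polylines(c,[np.int32(q*8)],True,col,1,cv2.LINE_AA,3)
C=T(.5566,.1912,.01)
for b,col in [((-75,55,-61,134,22),(0,255,0)),((55,69,-61,134,82),(0,255,255)),((69,149,-20,104,118),(255,0,0)),((-75,87,-134,-66,36),(0,0,255)),((6,54,105,123,52),(255,0,255)),((22,40,-109,-91,43),(0,255,0)),((-16,2,-109,-91,43),(0,255,0)),((-54,-36,-117,-83,43),(0,255,0))]: dr(C(poly(*b)),col)
H=T(.4755,-.169,.47)
dr(H(poly(-27,27,-65,65,0)),(0,0,255)); dr(H(poly(-11,27,-65,65,46)),(0,255,0)); dr(H(poly(-27,-11,-65,65,30)),(255,0,0))
cv2.imwrite('pics/ov1.png',c)
E
```

```text
(no output)
```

View pics/ov1.png

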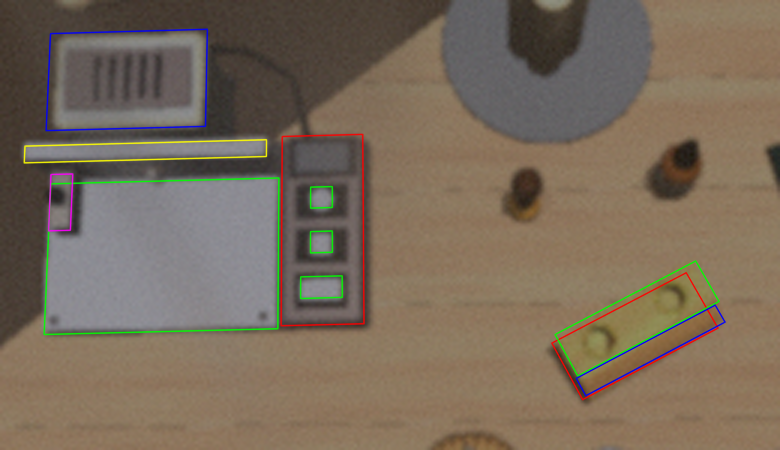

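The overlay fits: coder at (.5566,.1912) with yaw .01, keys on the white squares, holder at (.4755,-.169) with yaw .47. Next I close the gripper and move over the wake key.

arm_command(
  plan=[
    {"claw": 1, "tx": 0.0237, "ty": -0.0246},
    {"claw": 1, "tx": 0.0237, "ty": -0.0246},
    {"claw": 1, "tx": 0.0237, "ty": -0.0246},
    {"claw": 1, "tx": 0.0237, "ty": -0.0246},
    {"claw": 1, "tx": 0.0237, "ty": -0.0246},
    {"claw": 1, "tx": 0.0237, "ty": -0.0246},
    {"claw": 1, "tx": 0.0237, "ty": -0.0246},
    {"claw": 1, "tx": 0.0237, "ty": -0.0246},
    {"claw": 1, "tx": 0.0237, "ty": -0.0246},
    {"claw": 1, "tx": 0.0237, "ty": -0.0246},
  ],
  squeeze=40,
)

```text
invalid input at $.plan[0]: expected keys claw, tx, ty, tz, ax, ay, az
```

arm_command(
  plan=[
    {"claw": 1, "tx": 0.0237, "ty": -0.0246},
    {"claw": 1, "tx": 0.0237, "ty": -0.0246},
    {"claw": 1, "tx": 0.0237, "ty": -0.0246},
    {"claw": 1, "tx": 0.0237, "ty": -0.0246},
    {"claw": 1, "tx": 0.0237, "ty": -0.0246},
    {"claw": 1, "tx": 0.0237, "ty": -0.0246},
    {"claw": 1, "tx": 0.0237, "ty": -0.0246},
    {"claw": 1, "tx": 0.0237, "ty": -0.0246},
    {"claw": 1, "tx": 0.0237, "ty": -0.0246},
    {"claw": 1, "tx": 0.0237, "ty": -0.0246},
  ],
)

```text
invalid input at $.plan[0]: expected keys claw, tx, ty, tz, ax, ay, az
```

arm_command(
  plan=[
    {"claw": 1, "tx": 0.0237, "ty": -0.0246},
    {"claw": 1, "tx": 0.0237, "ty": -0.0246},
    {"claw": 1, "tx": 0.0237, "ty": -0.0246},
    {"claw": 1, "tx": 0.0237, "ty": -0.0246},
    {"claw": 1, "tx": 0.0237, "ty": -0.0246},
    {"claw": 1, "az": 7},
    {"claw": 1, "az": 7},
    {"claw": 1},
    {"claw": 1},
    {"claw": 1},
  ],
)

```text
invalid input at $.plan[0]: expected keys claw, tx, ty, tz, ax, ay, az
```

```bash
cat >> h.py <<'E'
def go(P,yaw=None):
    """shift in present tool axes to put the TCP at P; az turn (deg) to reach tool-x yaw"""
    o=r.get_obs(); M=R.from_rotvec(o['orientation']).as_matrix(); y=np.arctan2(M[1,0],M[0,0])
    print('t',round(o['clock'],2),'tcp',np.round(o['tcp_pos'],4),'yaw',round(y,3),'tilt',np.round(M[:,2],3),'F',np.round(o['contact_force'],1),'w',round(o['grip_width'],4),'gf',o['gripper_force'],'j',np.round(o['joints'],2))
    print('shift',np.round(M.T@(np.array(P)-o['tcp_pos']),4), 'az', None if yaw is None else round(np.degrees(-(yaw-y)),1))
E
python3 - <<'E'
from h import *
go([.5886,.0915,.226],.01)
E
```

```text
t 1.3 tcp [ 0.1701 -0.6532  0.4047] yaw 0.255 tilt [ 0.  0. -1.] F [-0.5  0.4  0.2] w 0.0851 gf 0.0 j [ 1.21  0.48  0.02  1.56 -0.01  1.11 -0.08]
shift [ 0.5926 -0.6152  0.1787] az 14.0
```

arm_command(
  plan=[
    {"claw": 1, "tx": 0.0285, "ty": -0.0295, "tz": 0, "ax": 0, "ay": 0, "az": 0},
    {"claw": 1, "tx": 0.0285, "ty": -0.0295, "tz": 0, "ax": 0, "ay": 0, "az": 0},
    {"claw": 1, "tx": 0.0285, "ty": -0.0295, "tz": 0, "ax": 0, "ay": 0, "az": 0},
    {"claw": 1, "tx": 0.0285, "ty": -0.0295, "tz": 0, "ax": 0, "ay": 0, "az": 0},
    {"claw": 1, "tx": 0.0285, "ty": -0.0295, "tz": 0, "ax": 0, "ay": 0, "az": 0},
    {"claw": 1, "tx": 0.0285, "ty": -0.0295, "tz": 0, "ax": 0, "ay": 0, "az": 0},
    {"claw": 1, "tx": 0.0285, "ty": -0.0295, "tz": 0, "ax": 0, "ay": 0, "az": 0},
    {"claw": 1, "tx": 0.0285, "ty": -0.0295, "tz": 0, "ax": 0, "ay": 0, "az": 0},
    {"claw": 1, "tx": 0.0285, "ty": -0.0295, "tz": 0, "ax": 0, "ay": 0, "az": 0},
    {"claw": 1, "tx": 0.0285, "ty": -0.0295, "tz": 0, "ax": 0, "ay": 0, "az": 0},
  ],
  squeeze=40,
)

```text
clock: 2.13
tcp_pos: [0.3721, -0.294, 0.4051]
orientation: [3.115, 0.399, 0.001]
contact_force: [1.0, -0.3, -0.3]
grip_width: 0.0
gripper_force: 0.0
```

arm_command(
  plan=[
    {"claw": 1, "tx": 0.0285, "ty": -0.0295, "tz": 0, "ax": 0, "ay": 0, "az": 0},
    {"claw": 1, "tx": 0.0285, "ty": -0.0295, "tz": 0, "ax": 0, "ay": 0, "az": 0},
    {"claw": 1, "tx": 0.0285, "ty": -0.0295, "tz": 0, "ax": 0, "ay": 0, "az": 0},
    {"claw": 1, "tx": 0.0285, "ty": -0.0295, "tz": 0, "ax": 0, "ay": 0, "az": 0},
    {"claw": 1, "tx": 0.0285, "ty": -0.0295, "tz": 0, "ax": 0, "ay": 0, "az": 0},
    {"claw": 1, "tx": 0.0285, "ty": -0.0295, "tz": 0, "ax": 0, "ay": 0, "az": 0},
    {"claw": 1, "tx": 0.0285, "ty": -0.0295, "tz": 0, "ax": 0, "ay": 0, "az": 0},
    {"claw": 1, "tx": 0.0285, "ty": -0.0295, "tz": 0, "ax": 0, "ay": 0, "az": 0},
    {"claw": 1, "tx": 0, "ty": 0, "tz": 0, "ax": 0, "ay": 0, "az": 7},
    {"claw": 1, "tx": 0, "ty": 0, "tz": 0, "ax": 0, "ay": 0, "az": 7},
  ],
)

```text
clock: 2.97
tcp_pos: [0.5337, -0.0069, 0.4048]
orientation: [-3.14, -0.016, -0.001]
contact_force: [-0.8, -1.4, 0.2]
grip_width: -0.0002
gripper_force: 0.0
```

```bash
python3 - <<'E'
from h import *
go([.5886,.0915,.226],.01)
E
```

```text
t 2.97 tcp [ 0.5337 -0.0069  0.4048] yaw 0.01 tilt [ 0.001  0.001 -1.   ] F [-0.8 -1.4  0.2] w -0.0002 gf 0.0 j [ 0.21  0.27 -0.37  1.87  0.11  1.02 -1.77]
shift [ 0.0558 -0.0976  0.179 ] az 0.0
```

arm_command(
  plan=[
    {"claw": 1, "tx": 0.0093, "ty": -0.0163, "tz": 0.02, "ax": 0, "ay": 0, "az": 0},
    {"claw": 1, "tx": 0.0093, "ty": -0.0163, "tz": 0.03, "ax": 0, "ay": 0, "az": 0},
    {"claw": 1, "tx": 0.0093, "ty": -0.0163, "tz": 0.03, "ax": 0, "ay": 0, "az": 0},
    {"claw": 1, "tx": 0.0093, "ty": -0.0163, "tz": 0.03, "ax": 0, "ay": 0, "az": 0},
    {"claw": 1, "tx": 0.0093, "ty": -0.0163, "tz": 0.03, "ax": 0, "ay": 0, "az": 0},
    {"claw": 1, "tx": 0.0093, "ty": -0.0163, "tz": 0.025, "ax": 0, "ay": 0, "az": 0},
    {"claw": 1, "tx": 0, "ty": 0, "tz": 0.008, "ax": 0, "ay": 0, "az": 0},
    {"claw": 1, "tx": 0, "ty": 0, "tz": 0.004, "ax": 0, "ay": 0, "az": 0},
    {"claw": 1, "tx": 0, "ty": 0, "tz": 0, "ax": 0, "ay": 0, "az": 0},
    {"claw": 1, "tx": 0, "ty": 0, "tz": 0, "ax": 0, "ay": 0, "az": 0},
  ],
)

```text
clock: 3.8
tcp_pos: [0.5878, 0.0872, 0.2287]
orientation: [3.141, 0.014, 0.002]
contact_force: [0.4, 0.6, 0.7]
grip_width: -0.0
gripper_force: 0.0
```

```bash
python3 - <<'E'
from h import *
go([.5886,.0915,.2115],.01)
im=snap('top','k.png'); cv2.imwrite('pics/k1.png',cv2.resize(im[140:260,120:300,::-1],None,fx=3,fy=3))
E
```

```text
t 3.8 tcp [0.5878 0.0872 0.2287] yaw 0.009 tilt [ 0.001 -0.001 -1.   ] F [0.4 0.6 0.7] w -0.0 gf 0.0 j [-0.01  0.58 -0.33  1.87  0.27  0.73 -2.04]
shift [ 0.0008 -0.0044  0.0172] az -0.1
```

View pics/k1.png

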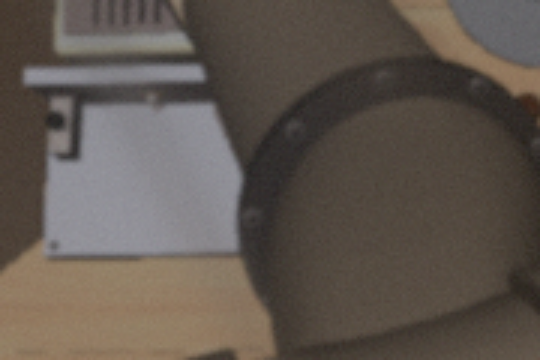

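arm_command(
  plan=[
    {"claw": 1, "tx": 0.0005, "ty": -0.003, "tz": 0, "ax": 0, "ay": 0, "az": 0},
    {"claw": 1, "tx": 0, "ty": 0, "tz": 0.01, "ax": 0, "ay": 0, "az": 0},
    {"claw": 1, "tx": 0, "ty": 0, "tz": 0.002, "ax": 0, "ay": 0, "az": 0},
    {"claw": 1, "tx": 0, "ty": 0, "tz": 0.002, "ax": 0, "ay": 0, "az": 0},
    {"claw": 1, "tx": 0, "ty": 0, "tz": 0.002, "ax": 0, "ay": 0, "az": 0},
    {"claw": 1, "tx": 0, "ty": 0, "tz": 0.002, "ax": 0, "ay": 0, "az": 0},
    {"claw": 1, "tx": 0, "ty": 0, "tz": 0.001, "ax": 0, "ay": 0, "az": 0},
    {"claw": 1, "tx": 0, "ty": 0, "tz": 0, "ax": 0, "ay": 0, "az": 0},
    {"claw": 1, "tx": 0, "ty": 0, "tz": 0, "ax": 0, "ay": 0, "az": 0},
    {"claw": 1, "tx": 0, "ty": 0, "tz": 0, "ax": 0, "ay": 0, "az": 0},
  ],
)

```text
clock: 4.68
tcp_pos: [0.5881, 0.0914, 0.2116]
orientation: [3.14, 0.016, 0.001]
contact_force: [-8.9, -2.6, 27.6]
grip_width: 0.0006
gripper_force: 14.2
```

arm_command(
  plan=[
    {"claw": 1, "tx": 0, "ty": 0, "tz": -0.02, "ax": 0, "ay": 0, "az": 0},
    {"claw": 1, "tx": -0.019, "ty": 0, "tz": 0, "ax": 0, "ay": 0, "az": 0},
    {"claw": 1, "tx": -0.019, "ty": 0, "tz": 0, "ax": 0, "ay": 0, "az": 0},
    {"claw": 1, "tx": 0, "ty": 0, "tz": 0, "ax": 0, "ay": 0, "az": 0},
    {"claw": 1, "tx": 0, "ty": 0, "tz": 0.012, "ax": 0, "ay": 0, "az": 0},
    {"claw": 1, "tx": 0, "ty": 0, "tz": 0.003, "ax": 0, "ay": 0, "az": 0},
    {"claw": 1, "tx": 0, "ty": 0, "tz": 0.003, "ax": 0, "ay": 0, "az": 0},
    {"claw": 1, "tx": 0, "ty": 0, "tz": 0.002, "ax": 0, "ay": 0, "az": 0},
    {"claw": 1, "tx": 0, "ty": 0, "tz": 0, "ax": 0, "ay": 0, "az": 0},
    {"claw": 1, "tx": 0, "ty": 0, "tz": 0, "ax": 0, "ay": 0, "az": 0},
  ],
)

```text
clock: 5.52
tcp_pos: [0.5506, 0.0913, 0.2114]
orientation: [3.14, 0.016, 0.0]
contact_force: [-12.4, -2.0, 38.3]
grip_width: -0.0001
gripper_force: 19.1
```

arm_command(
  plan=[
    {"claw": 1, "tx": 0, "ty": 0, "tz": -0.02, "ax": 0, "ay": 0, "az": 0},
    {"claw": 1, "tx": -0.019, "ty": 0, "tz": 0, "ax": 0, "ay": 0, "az": 0},
    {"claw": 1, "tx": -0.019, "ty": 0, "tz": 0, "ax": 0, "ay": 0, "az": 0},
    {"claw": 1, "tx": 0, "ty": 0, "tz": 0, "ax": 0, "ay": 0, "az": 0},
    {"claw": 1, "tx": 0, "ty": 0, "tz": 0.012, "ax": 0, "ay": 0, "az": 0},
    {"claw": 1, "tx": 0, "ty": 0, "tz": 0.003, "ax": 0, "ay": 0, "az": 0},
    {"claw": 1, "tx": 0, "ty": 0, "tz": 0.003, "ax": 0, "ay": 0, "az": 0},
    {"claw": 1, "tx": 0, "ty": 0, "tz": 0.0015, "ax": 0, "ay": 0, "az": 0},
    {"claw": 1, "tx": 0, "ty": 0, "tz": 0, "ax": 0, "ay": 0, "az": 0},
    {"claw": 1, "tx": 0, "ty": 0, "tz": 0, "ax": 0, "ay": 0, "az": 0},
  ],
)

```text
clock: 6.35
tcp_pos: [0.5131, 0.0909, 0.2113]
orientation: [3.14, 0.016, 0.001]
contact_force: [-10.7, -2.6, 38.7]
grip_width: -0.0002
gripper_force: 19.1
```

arm_command(
  plan=[
    {"claw": 1, "tx": 0, "ty": 0, "tz": -0.035, "ax": 0, "ay": 0, "az": 0},
    {"claw": 1, "tx": 0, "ty": 0, "tz": -0.035, "ax": 0, "ay": 0, "az": 0},
    {"claw": 1, "tx": 0, "ty": 0, "tz": -0.035, "ax": 0, "ay": 0, "az": 0},
    {"claw": 1, "tx": 0, "ty": 0, "tz": -0.035, "ax": 0, "ay": 0, "az": 0},
    {"claw": 0, "tx": -0.005, "ty": 0.0325, "tz": 0, "ax": 0, "ay": 0, "az": 0},
    {"claw": 0, "tx": -0.005, "ty": 0.0325, "tz": 0, "ax": 0, "ay": 0, "az": 0},
    {"claw": 0, "tx": -0.005, "ty": 0.0325, "tz": 0, "ax": 0, "ay": 0, "az": 0},
    {"claw": 0, "tx": -0.005, "ty": 0.0325, "tz": 0, "ax": 0, "ay": 0, "az": 0},
    {"claw": 0, "tx": -0.005, "ty": 0.0325, "tz": 0, "ax": 0, "ay": 0, "az": 0},
    {"claw": 0, "tx": -0.005, "ty": 0.0325, "tz": 0, "ax": 0, "ay": 0, "az": 0},
  ],
)

```text
clock: 7.18
tcp_pos: [0.4844, -0.1067, 0.3485]
orientation: [-3.141, -0.016, 0.001]
contact_force: [0.7, -0.3, -1.2]
grip_width: 0.0725
gripper_force: 0.0
```

arm_command(
  plan=[
    {"claw": 0, "tx": -0.005, "ty": 0.0325, "tz": 0, "ax": 0, "ay": 0, "az": 0},
    {"claw": 0, "tx": -0.005, "ty": 0.0325, "tz": 0, "ax": 0, "ay": 0, "az": -6.8},
    {"claw": 0, "tx": 0, "ty": 0, "tz": 0, "ax": 0, "ay": 0, "az": -6.8},
    {"claw": 0, "tx": 0, "ty": 0, "tz": 0, "ax": 0, "ay": 0, "az": -6.8},
    {"claw": 0, "tx": 0, "ty": 0, "tz": 0, "ax": 0, "ay": 0, "az": -6.8},
    {"claw": 0, "tx": 0, "ty": 0, "tz": 0, "ax": 0, "ay": 0, "az": -6.8},
    {"claw": 0, "tx": 0, "ty": 0, "tz": 0, "ax": 0, "ay": 0, "az": -6.8},
    {"claw": 0, "tx": 0, "ty": 0, "tz": 0, "ax": 0, "ay": 0, "az": -6.8},
    {"claw": 0, "tx": 0, "ty": 0, "tz": 0, "ax": 0, "ay": 0, "az": -6.8},
    {"claw": 0, "tx": 0, "ty": 0, "tz": 0, "ax": 0, "ay": 0, "az": -6.8},
  ],
)

```text
clock: 8.02
tcp_pos: [0.4754, -0.1705, 0.3483]
orientation: [-2.69, -1.62, 0.0]
contact_force: [0.0, -0.4, -0.2]
grip_width: 0.0854
gripper_force: 0.0
```

arm_command(
  plan=[
    {"claw": 0, "tx": 0, "ty": 0, "tz": 0, "ax": 0, "ay": 0, "az": -6.8},
    {"claw": 0, "tx": 0, "ty": 0, "tz": 0, "ax": 0, "ay": 0, "az": -6.8},
    {"claw": 0, "tx": 0, "ty": 0, "tz": 0, "ax": 0, "ay": 0, "az": -6.8},
    {"claw": 0, "tx": 0, "ty": 0, "tz": 0, "ax": 0, "ay": 0, "az": -6.8},
    {"claw": 0, "tx": 0, "ty": 0, "tz": 0, "ax": 0, "ay": 0, "az": -6.8},
    {"claw": 0, "tx": 0, "ty": 0, "tz": 0, "ax": 0, "ay": 0, "az": -6.8},
    {"claw": 0, "tx": 0, "ty": 0, "tz": 0, "ax": 0, "ay": 0, "az": -6.8},
    {"claw": 0, "tx": 0, "ty": 0, "tz": 0, "ax": 0, "ay": 0, "az": -6.8},
    {"claw": 0, "tx": 0, "ty": 0, "tz": 0, "ax": 0, "ay": 0, "az": 0},
    {"claw": 0, "tx": 0, "ty": 0, "tz": 0, "ax": 0, "ay": 0, "az": 0},
  ],
)

```text
clock: 8.85
tcp_pos: [0.4751, -0.1705, 0.3485]
orientation: [-1.665, -2.663, -0.001]
contact_force: [0.0, -0.3, -0.6]
grip_width: 0.0853
gripper_force: 0.0
```

```bash
python3 - <<'E'
from h import *
go([.4755,-.169,.185],2.04)
r.grab_frame('scene')
print(loc('tip_of','holder','scene'),loc('tip_of','holder_bevel','scene'),loc('tip_of','shell_small','scene'))
E
```

```text
t 8.85 tcp [ 0.4751 -0.1705  0.3485] yaw 2.024 tilt [-0.001  0.001 -1.   ] F [ 0.  -0.3 -0.6] w 0.0853 gf 0.0 j [ 0.77  0.33 -0.65  1.98  0.25  0.91  0.44]
shift [0.001  0.001  0.1635] az -0.9
[(0.97, array([ 0.473 , -0.167 , -0.0006])), (0.48, array([0.5536, 0.0914, 0.0436]))] [(0.75, array([ 0.4583, -0.1793,  0.0362]))] [(0.76, array([ 0.3732, -0.0264,  0.0019]))]
```

arm_command(
  plan=[
    {"claw": 0, "tx": 0, "ty": 0, "tz": 0.032, "ax": 0, "ay": 0, "az": -0.9},
    {"claw": 0, "tx": 0, "ty": 0, "tz": 0.032, "ax": 0, "ay": 0, "az": 0},
    {"claw": 0, "tx": 0, "ty": 0, "tz": 0.032, "ax": 0, "ay": 0, "az": 0},
    {"claw": 0, "tx": 0, "ty": 0, "tz": 0.032, "ax": 0, "ay": 0, "az": 0},
    {"claw": 0, "tx": 0, "ty": 0, "tz": 0.022, "ax": 0, "ay": 0, "az": 0},
    {"claw": 0, "tx": 0, "ty": 0, "tz": 0.015, "ax": 0, "ay": 0, "az": 0},
    {"claw": 0, "tx": 0, "ty": 0, "tz": 0.005, "ax": 0, "ay": 0, "az": 0},
    {"claw": 0, "tx": 0, "ty": 0, "tz": 0, "ax": 0, "ay": 0, "az": 0},
    {"claw": 0.2, "tx": 0, "ty": 0, "tz": 0, "ax": 0, "ay": 0, "az": 0},
    {"claw": 0.3, "tx": 0, "ty": 0, "tz": 0, "ax": 0, "ay": 0, "az": 0},
  ],
)

```text
clock: 9.88
tcp_pos: [0.4754, -0.17, 0.1804]
orientation: [1.639, 2.678, 0.001]
contact_force: [-0.0, -0.7, 0.3]
grip_width: 0.0638
gripper_force: 0.0
```

arm_command(
  plan=[
    {"claw": 0.6, "tx": 0, "ty": 0, "tz": 0, "ax": 0, "ay": 0, "az": 0},
    {"claw": 1, "tx": 0, "ty": 0, "tz": 0, "ax": 0, "ay": 0, "az": 0},
    {"claw": 1, "tx": 0, "ty": 0, "tz": 0, "ax": 0, "ay": 0, "az": 0},
    {"claw": 1, "tx": 0, "ty": 0, "tz": 0, "ax": 0, "ay": 0, "az": 0},
    {"claw": 1, "tx": 0, "ty": 0, "tz": 0, "ax": 0, "ay": 0, "az": 0},
    {"claw": 1, "tx": 0, "ty": 0, "tz": 0, "ax": 0, "ay": 0, "az": 0},
    {"claw": 1, "tx": 0, "ty": 0, "tz": -0.01, "ax": 0, "ay": 0, "az": 0},
    {"claw": 1, "tx": 0, "ty": 0, "tz": -0.02, "ax": 0, "ay": 0, "az": 0},
    {"claw": 1, "tx": 0, "ty": 0, "tz": -0.02, "ax": 0, "ay": 0, "az": 0},
    {"claw": 1, "tx": 0, "ty": 0, "tz": 0, "ax": 0, "ay": 0, "az": 0},
  ],
  squeeze=60,
)

```text
clock: 10.72
tcp_pos: [0.476, -0.1701, 0.2331]
orientation: [1.637, 2.675, 0.002]
contact_force: [1.1, -0.8, -1.1]
grip_width: 0.0532
gripper_force: 63.4
```

```bash
python3 - <<'E'
from h import *
go([.52,.22,.33],1.58)
im=snap('scene','g1.png'); cv2.imwrite('pics/g2.png',cv2.resize(im[130:300,170:440,::-1],None,fx=2.9,fy=2.9,interpolation=cv2.INTER_CUBIC))
print(loc('tip_of','holder','scene'),loc('tip_of','holder_bevel','scene'))
E
```

```text
t 10.72 tcp [ 0.476  -0.1701  0.2331] yaw 2.043 tilt [ 0.006 -0.002 -1.   ] F [ 1.1 -0.8 -1.1] w 0.0532 gf 63.44393019324343 j [ 0.68  0.51 -0.56  2.06  0.43  0.68  0.3 ]
shift [ 0.3269  0.2171 -0.0974] az 26.5
[(0.9, array([ 0.4774, -0.1716,  0.048 ]))] [(0.84, array([ 0.4573, -0.1798,  0.0878]))]
```

View pics/g2.png

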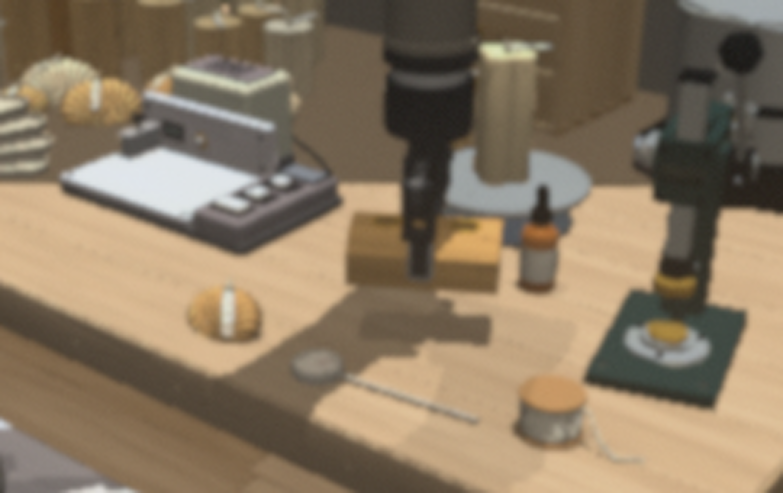

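The holder is held level in the air (crop 425,250), the bystanders are untouched, and the keys look up. Next I carry it over the bed.

arm_command(
  plan=[
    {"claw": 1, "tx": 0, "ty": 0, "tz": -0.029, "ax": 0, "ay": 0, "az": 0},
    {"claw": 1, "tx": 0, "ty": 0, "tz": -0.029, "ax": 0, "ay": 0, "az": 0},
    {"claw": 1, "tx": 0, "ty": 0, "tz": -0.029, "ax": 0, "ay": 0, "az": 0},
    {"claw": 1, "tx": 0.0265, "ty": 0.0203, "tz": 0, "ax": 0, "ay": 0, "az": 0},
    {"claw": 1, "tx": 0.0265, "ty": 0.0203, "tz": 0, "ax": 0, "ay": 0, "az": 0},
    {"claw": 1, "tx": 0.0265, "ty": 0.0203, "tz": 0, "ax": 0, "ay": 0, "az": 0},
    {"claw": 1, "tx": 0.0265, "ty": 0.0203, "tz": 0, "ax": 0, "ay": 0, "az": 0},
    {"claw": 1, "tx": 0.0265, "ty": 0.0203, "tz": 0, "ax": 0, "ay": 0, "az": 0},
    {"claw": 1, "tx": 0.0265, "ty": 0.0203, "tz": 0, "ax": 0, "ay": 0, "az": 0},
    {"claw": 1, "tx": 0.0265, "ty": 0.0203, "tz": 0, "ax": 0, "ay": 0, "az": 0},
  ],
)

```text
clock: 11.7
tcp_pos: [0.5163, 0.0613, 0.3151]
orientation: [-1.639, -2.679, 0.002]
contact_force: [1.3, -0.8, -2.0]
grip_width: 0.0535
gripper_force: 63.8
```

arm_command(
  plan=[
    {"claw": 1, "tx": 0.0265, "ty": 0.0203, "tz": 0, "ax": 0, "ay": 0, "az": 0},
    {"claw": 1, "tx": 0.0265, "ty": 0.0203, "tz": 0, "ax": 0, "ay": 0, "az": 0},
    {"claw": 1, "tx": 0.0265, "ty": 0.0203, "tz": 0, "ax": 0, "ay": 0, "az": 0},
    {"claw": 1, "tx": 0.02, "ty": 0.015, "tz": 0, "ax": 0, "ay": 0, "az": 0},
    {"claw": 1, "tx": 0, "ty": 0, "tz": 0, "ax": 0, "ay": 0, "az": 5},
    {"claw": 1, "tx": 0, "ty": 0, "tz": 0, "ax": 0, "ay": 0, "az": 7},
    {"claw": 1, "tx": 0, "ty": 0, "tz": 0, "ax": 0, "ay": 0, "az": 7},
    {"claw": 1, "tx": 0, "ty": 0, "tz": 0, "ax": 0, "ay": 0, "az": 7},
    {"claw": 1, "tx": 0, "ty": 0, "tz": 0, "ax": 0, "ay": 0, "az": 0},
    {"claw": 1, "tx": 0, "ty": 0, "tz": 0, "ax": 0, "ay": 0, "az": 0},
  ],
)

```text
clock: 12.53
tcp_pos: [0.5385, 0.1831, 0.3152]
orientation: [-2.195, -2.247, 0.003]
contact_force: [-0.6, 0.8, -2.5]
grip_width: 0.0535
gripper_force: 63.7
```

```bash
python3 - <<'E'
from h import *
go([.5483,.2242,.2055],1.581)
for c in ('scene','top'):
  r.grab_frame(c); print(loc('tip_of','holder',c),loc('tip_of','holder_bevel',c),loc('tip_of','corner',c))
E
```

```text
t 12.53 tcp [0.5385 0.1831 0.3152] yaw 1.594 tilt [-0.002 -0.001 -1.   ] F [-0.6  0.8 -2.5] w 0.0535 gf 63.72333830520802 j [ 0.02  0.47 -0.59  1.86  0.33  0.9  -0.7 ]
shift [0.041  0.0109 0.1097] az 0.7
[(0.79, array([0.54  , 0.1828, 0.1295])), (0.49, array([ 3.703e-01, -2.660e-02,  2.000e-04]))] [(0.74, array([0.5167, 0.1815, 0.1687]))] [(0.78, array([0.6139, 0.2958, 0.0214]))]
[] [] []
```

arm_command(
  plan=[
    {"claw": 1, "tx": 0.02, "ty": 0.0055, "tz": 0, "ax": 0, "ay": 0, "az": 0.7},
    {"claw": 1, "tx": 0.021, "ty": 0.0055, "tz": 0, "ax": 0, "ay": 0, "az": 0},
    {"claw": 1, "tx": 0, "ty": 0, "tz": 0.03, "ax": 0, "ay": 0, "az": 0},
    {"claw": 1, "tx": 0, "ty": 0, "tz": 0.03, "ax": 0, "ay": 0, "az": 0},
    {"claw": 1, "tx": 0, "ty": 0, "tz": 0.02, "ax": 0, "ay": 0, "az": 0},
    {"claw": 1, "tx": 0, "ty": 0, "tz": 0.012, "ax": 0, "ay": 0, "az": 0},
    {"claw": 1, "tx": 0, "ty": 0, "tz": 0.008, "ax": 0, "ay": 0, "az": 0},
    {"claw": 1, "tx": 0, "ty": 0, "tz": 0.004, "ax": 0, "ay": 0, "az": 0},
    {"claw": 1, "tx": 0, "ty": 0, "tz": 0.002, "ax": 0, "ay": 0, "az": 0},
    {"claw": 1, "tx": 0, "ty": 0, "tz": 0, "ax": 0, "ay": 0, "az": 0},
  ],
)

```text
clock: 13.77
tcp_pos: [0.5498, 0.2245, 0.2109]
orientation: [2.214, 2.229, 0.002]
contact_force: [0.4, 0.1, -2.8]
grip_width: 0.0529
gripper_force: 63.7
```

```bash
python3 - <<'E'
from h import *
go([.5483,.2242,.2025],1.581)
E
```

```text
t 13.77 tcp [0.5498 0.2245 0.2109] yaw 1.578 tilt [ 0.001  0.001 -1.   ] F [ 0.4  0.1 -2.8] w 0.0529 gf 63.70603456896788 j [-0.11  0.64 -0.51  1.87  0.45  0.75 -0.86]
shift [-0.0003 -0.0015  0.0084] az -0.2
```

arm_command(
  plan=[
    {"claw": 1, "tx": 0, "ty": 0, "tz": 0.0015, "ax": 0, "ay": 0, "az": 0},
    {"claw": 1, "tx": 0, "ty": 0, "tz": 0.0015, "ax": 0, "ay": 0, "az": 0},
    {"claw": 1, "tx": 0, "ty": 0, "tz": 0.001, "ax": 0, "ay": 0, "az": 0},
    {"claw": 1, "tx": 0, "ty": 0, "tz": 0.001, "ax": 0, "ay": 0, "az": 0},
    {"claw": 1, "tx": 0, "ty": 0, "tz": 0.001, "ax": 0, "ay": 0, "az": 0},
    {"claw": 1, "tx": 0, "ty": 0, "tz": 0, "ax": 0, "ay": 0, "az": 0},
    {"claw": 1, "tx": 0, "ty": 0, "tz": 0, "ax": 0, "ay": 0, "az": 0},
    {"claw": 1, "tx": 0, "ty": 0, "tz": 0, "ax": 0, "ay": 0, "az": 0},
    {"claw": 1, "tx": 0, "ty": 0, "tz": 0, "ax": 0, "ay": 0, "az": 0},
    {"claw": 1, "tx": 0, "ty": 0, "tz": 0, "ax": 0, "ay": 0, "az": 0},
  ],
)

```text
clock: 14.6
tcp_pos: [0.5495, 0.2243, 0.2042]
orientation: [2.214, 2.229, 0.0]
contact_force: [-0.2, -0.1, -2.9]
grip_width: 0.0535
gripper_force: 63.7
```

Not touching yet; a little lower.

arm_command(
  plan=[
    {"claw": 1, "tx": 0, "ty": 0, "tz": 0.0005, "ax": 0, "ay": 0, "az": 0},
    {"claw": 1, "tx": 0, "ty": 0, "tz": 0.0005, "ax": 0, "ay": 0, "az": 0},
    {"claw": 1, "tx": 0, "ty": 0, "tz": 0.0005, "ax": 0, "ay": 0, "az": 0},
    {"claw": 1, "tx": 0, "ty": 0, "tz": 0.0005, "ax": 0, "ay": 0, "az": 0},
    {"claw": 1, "tx": 0, "ty": 0, "tz": 0, "ax": 0, "ay": 0, "az": 0},
    {"claw": 1, "tx": 0, "ty": 0, "tz": 0, "ax": 0, "ay": 0, "az": 0},
    {"claw": 1, "tx": 0, "ty": 0, "tz": 0, "ax": 0, "ay": 0, "az": 0},
    {"claw": 1, "tx": 0, "ty": 0, "tz": 0, "ax": 0, "ay": 0, "az": 0},
    {"claw": 1, "tx": 0, "ty": 0, "tz": 0, "ax": 0, "ay": 0, "az": 0},
    {"claw": 1, "tx": 0, "ty": 0, "tz": 0, "ax": 0, "ay": 0, "az": 0},
  ],
)

```text
clock: 15.43
tcp_pos: [0.5495, 0.2244, 0.2029]
orientation: [2.214, 2.229, -0.0]
contact_force: [-2.7, -1.6, 6.6]
grip_width: 0.0532
gripper_force: 65.2
```

arm_command(
  plan=[
    {"claw": 1, "tx": 0.001, "ty": 0, "tz": -0.0007, "ax": 0, "ay": 0, "az": 0},
    {"claw": 1, "tx": 0.001, "ty": 0, "tz": 0, "ax": 0, "ay": 0, "az": 0},
    {"claw": 1, "tx": 0.001, "ty": 0, "tz": 0, "ax": 0, "ay": 0, "az": 0},
    {"claw": 1, "tx": 0.001, "ty": 0, "tz": 0, "ax": 0, "ay": 0, "az": 0},
    {"claw": 1, "tx": 0.001, "ty": 0, "tz": 0, "ax": 0, "ay": 0, "az": 0},
    {"claw": 1, "tx": 0.001, "ty": 0, "tz": 0, "ax": 0, "ay": 0, "az": 0},
    {"claw": 1, "tx": 0.0005, "ty": 0, "tz": 0, "ax": 0, "ay": 0, "az": 0},
    {"claw": 1, "tx": 0, "ty": 0, "tz": 0, "ax": 0, "ay": 0, "az": 0},
    {"claw": 1, "tx": 0, "ty": 0, "tz": 0, "ax": 0, "ay": 0, "az": 0},
    {"claw": 1, "tx": 0, "ty": 0, "tz": 0, "ax": 0, "ay": 0, "az": 0},
  ],
)

```text
clock: 16.27
tcp_pos: [0.5497, 0.2294, 0.203]
orientation: [2.214, 2.227, -0.003]
contact_force: [0.6, -4.9, 5.3]
grip_width: 0.0531
gripper_force: 65.0
```

arm_command(
  plan=[
    {"claw": 1, "tx": 0.0005, "ty": 0, "tz": 0, "ax": 0, "ay": 0, "az": 0},
    {"claw": 1, "tx": 0.0005, "ty": 0, "tz": 0, "ax": 0, "ay": 0, "az": 0},
    {"claw": 1, "tx": 0.0005, "ty": 0, "tz": 0, "ax": 0, "ay": 0, "az": 0},
    {"claw": 1, "tx": 0, "ty": 0, "tz": 0, "ax": 0, "ay": 0, "az": 0},
    {"claw": 1, "tx": 0, "ty": 0, "tz": 0, "ax": 0, "ay": 0, "az": 0},
    {"claw": 1, "tx": 0, "ty": 0, "tz": 0, "ax": 0, "ay": 0, "az": 0},
    {"claw": 1, "tx": 0, "ty": 0, "tz": 0, "ax": 0, "ay": 0, "az": 0},
    {"claw": 1, "tx": 0, "ty": 0, "tz": 0, "ax": 0, "ay": 0, "az": 0},
    {"claw": 1, "tx": 0, "ty": 0, "tz": 0, "ax": 0, "ay": 0, "az": 0},
    {"claw": 1, "tx": 0, "ty": 0, "tz": 0, "ax": 0, "ay": 0, "az": 0},
  ],
)

```text
clock: 17.1
tcp_pos: [0.5497, 0.2298, 0.203]
orientation: [2.214, 2.225, -0.006]
contact_force: [-1.3, -9.4, 8.1]
grip_width: 0.0535
gripper_force: 65.3
```

```bash
python3 - <<'E'
from h import *
go([.5483,.2312,.2025],1.581)
im=snap('scene','p1.png'); cv2.imwrite('pics/p2.png',cv2.resize(im[135:235,170:310,::-1],None,fx=5,fy=5,interpolation=cv2.INTER_CUBIC))
E
```

```text
t 17.1 tcp [0.5497 0.2298 0.203 ] yaw 1.576 tilt [-0.001 -0.005 -1.   ] F [-1.3 -9.4  8.1] w 0.0535 gf 65.25785003657802 j [-0.13  0.66 -0.5   1.86  0.46  0.74 -0.88]
shift [ 0.0014 -0.0014  0.0005] az -0.3
```

View pics/p2.png

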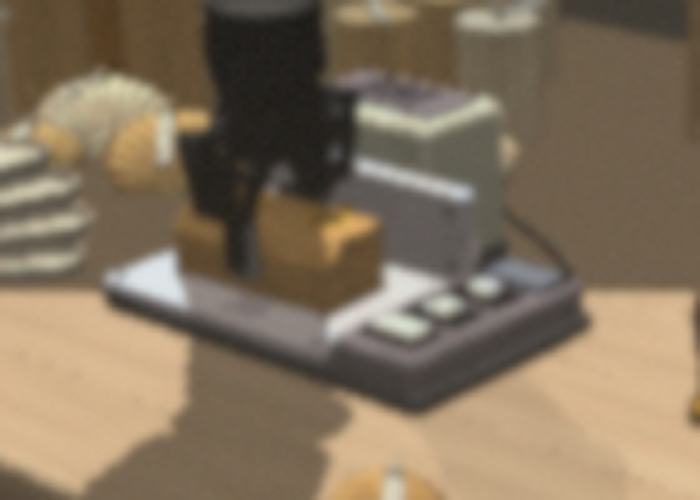

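The holder is on the bed with its left end against the stop (9 N). I relax the push, open a little and rise.

arm_command(
  plan=[
    {"claw": 1, "tx": -0.001, "ty": 0, "tz": -0.0003, "ax": 0, "ay": 0, "az": 0},
    {"claw": 1, "tx": 0, "ty": 0, "tz": 0, "ax": 0, "ay": 0, "az": 0},
    {"claw": 0.3, "tx": 0, "ty": 0, "tz": 0, "ax": 0, "ay": 0, "az": 0},
    {"claw": 0.27, "tx": 0, "ty": 0, "tz": 0, "ax": 0, "ay": 0, "az": 0},
    {"claw": 0.27, "tx": 0, "ty": 0, "tz": 0, "ax": 0, "ay": 0, "az": 0},
    {"claw": 0.27, "tx": 0, "ty": 0, "tz": 0, "ax": 0, "ay": 0, "az": 0},
    {"claw": 0.27, "tx": 0, "ty": 0, "tz": 0, "ax": 0, "ay": 0, "az": 0},
    {"claw": 0.27, "tx": 0, "ty": 0, "tz": 0, "ax": 0, "ay": 0, "az": 0},
    {"claw": 0.27, "tx": 0, "ty": 0, "tz": 0, "ax": 0, "ay": 0, "az": 0},
    {"claw": 0.27, "tx": 0, "ty": 0, "tz": 0, "ax": 0, "ay": 0, "az": 0},
  ],
)

```text
clock: 17.98
tcp_pos: [0.5494, 0.2314, 0.2032]
orientation: [-2.214, -2.229, -0.0]
contact_force: [1.0, -0.1, 0.1]
grip_width: 0.0625
gripper_force: 0.0
```

arm_command(
  plan=[
    {"claw": 0.27, "tx": 0, "ty": 0, "tz": -0.02, "ax": 0, "ay": 0, "az": 0},
    {"claw": 0.27, "tx": 0, "ty": 0, "tz": -0.03, "ax": 0, "ay": 0, "az": 0},
    {"claw": 0.27, "tx": 0, "ty": 0, "tz": -0.04, "ax": 0, "ay": 0, "az": 0},
    {"claw": 0, "tx": 0, "ty": -0.025, "tz": 0, "ax": 0, "ay": 0, "az": 0},
    {"claw": 0, "tx": 0, "ty": -0.024, "tz": 0, "ax": 0, "ay": 0, "az": 0},
    {"claw": 0, "tx": 0, "ty": 0, "tz": 0, "ax": 0, "ay": 0, "az": -6.9},
    {"claw": 0, "tx": 0, "ty": 0, "tz": 0, "ax": 0, "ay": 0, "az": -6.9},
    {"claw": 0, "tx": 0, "ty": 0, "tz": 0, "ax": 0, "ay": 0, "az": -6.9},
    {"claw": 0, "tx": 0, "ty": 0, "tz": 0, "ax": 0, "ay": 0, "az": -6.9},
    {"claw": 0, "tx": 0, "ty": 0, "tz": 0, "ax": 0, "ay": 0, "az": -6.9},
  ],
)

```text
clock: 18.82
tcp_pos: [0.5003, 0.2309, 0.2933]
orientation: [1.445, 2.789, 0.0]
contact_force: [-0.2, 0.4, -0.4]
grip_width: 0.0857
gripper_force: 0.0
```

arm_command(
  plan=[
    {"claw": 0, "tx": 0, "ty": 0, "tz": 0, "ax": 0, "ay": 0, "az": -6.9},
    {"claw": 0, "tx": 0, "ty": 0, "tz": 0, "ax": 0, "ay": 0, "az": -6.9},
    {"claw": 0, "tx": 0, "ty": 0, "tz": 0, "ax": 0, "ay": 0, "az": -6.9},
    {"claw": 0, "tx": 0, "ty": 0, "tz": 0, "ax": 0, "ay": 0, "az": -6.9},
    {"claw": 0, "tx": 0, "ty": 0, "tz": 0, "ax": 0, "ay": 0, "az": -6.9},
    {"claw": 0, "tx": 0, "ty": 0, "tz": 0, "ax": 0, "ay": 0, "az": -6.9},
    {"claw": 0, "tx": 0, "ty": 0, "tz": 0, "ax": 0, "ay": 0, "az": -6.9},
    {"claw": 0, "tx": 0, "ty": 0, "tz": 0, "ax": 0, "ay": 0, "az": -6.9},
    {"claw": 0, "tx": 0, "ty": 0, "tz": 0, "ax": 0, "ay": 0, "az": 0},
    {"claw": 0, "tx": 0, "ty": 0, "tz": 0, "ax": 0, "ay": 0, "az": 0},
  ],
)

```text
clock: 19.65
tcp_pos: [0.5004, 0.2307, 0.2931]
orientation: [-0.003, -3.141, -0.0]
contact_force: [0.1, -0.0, 0.7]
grip_width: 0.085
gripper_force: 0.0
```

```bash
python3 - <<'E'
from h import *
go([.50,.2298,.222],np.pi+.01)
for c in ('scene','top'):
  im=snap(c,c+'q.png'); print(loc('tip_of','holder',c),loc('tip_of','holder_bevel',c))
cv2.imwrite('pics/q2.png',cv2.resize(cv2.imread('pics/sceneq.png')[135:235,170:310],None,fx=5,fy=5,interpolation=cv2.INTER_CUBIC))
E
```

```text
t 19.65 tcp [0.5004 0.2307 0.2931] yaw 3.139 tilt [-0.  0. -1.] F [ 0.1 -0.   0.7] w 0.085 gf 0.0 j [ 0.17  0.6  -0.95  1.91  0.59  0.95  0.51]
shift [ 0.0004 -0.001   0.0711] az -0.7
[(0.77, array([0.5485, 0.2293, 0.0203])), (0.45, array([5.582e-01, 1.932e-01, 5.000e-04]))] [(0.82, array([0.5313, 0.2262, 0.0604]))]
[] []
```

View pics/q2.png

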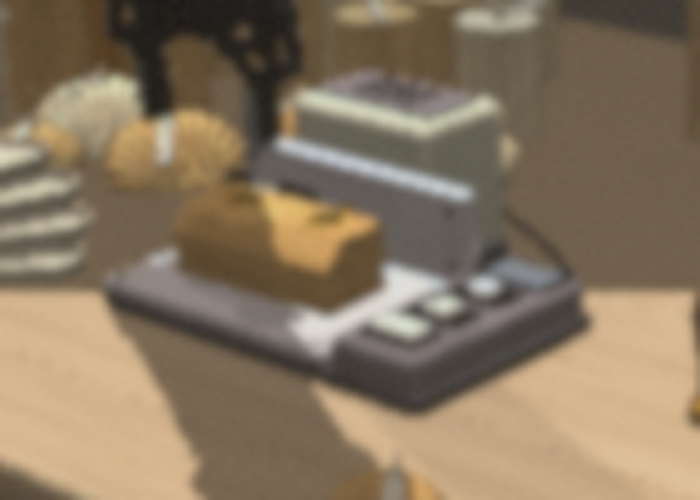

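arm_command(
  plan=[
    {"claw": 0, "tx": 0, "ty": -0.001, "tz": 0.028, "ax": 0, "ay": 0, "az": -0.7},
    {"claw": 0, "tx": 0, "ty": 0, "tz": 0.028, "ax": 0, "ay": 0, "az": 0},
    {"claw": 0, "tx": 0, "ty": 0, "tz": 0.012, "ax": 0, "ay": 0, "az": 0},
    {"claw": 0, "tx": 0, "ty": 0, "tz": 0.005, "ax": 0, "ay": 0, "az": 0},
    {"claw": 0, "tx": -0.008, "ty": 0, "tz": 0, "ax": 0, "ay": 0, "az": 0},
    {"claw": 0, "tx": -0.005, "ty": 0, "tz": 0, "ax": 0, "ay": 0, "az": 0},
    {"claw": 0, "tx": -0.003, "ty": 0, "tz": 0, "ax": 0, "ay": 0, "az": 0},
    {"claw": 0, "tx": 0, "ty": 0, "tz": 0, "ax": 0, "ay": 0, "az": 0},
    {"claw": 0, "tx": 0, "ty": 0, "tz": 0, "ax": 0, "ay": 0, "az": 0},
    {"claw": 0, "tx": 0, "ty": 0, "tz": 0, "ax": 0, "ay": 0, "az": 0},
  ],
)

```text
clock: 20.78
tcp_pos: [0.5165, 0.2302, 0.2208]
orientation: [-0.022, 3.141, 0.0]
contact_force: [1.5, 0.2, 0.0]
grip_width: 0.0855
gripper_force: 0.0
```

arm_command(
  plan=[
    {"claw": 0, "tx": -0.002, "ty": 0, "tz": 0, "ax": 0, "ay": 0, "az": 0},
    {"claw": 0, "tx": -0.002, "ty": 0, "tz": 0, "ax": 0, "ay": 0, "az": 0},
    {"claw": 0, "tx": -0.002, "ty": 0, "tz": 0, "ax": 0, "ay": 0, "az": 0},
    {"claw": 0, "tx": -0.002, "ty": 0, "tz": 0, "ax": 0, "ay": 0, "az": 0},
    {"claw": 0, "tx": -0.002, "ty": 0, "tz": 0, "ax": 0, "ay": 0, "az": 0},
    {"claw": 0, "tx": -0.002, "ty": 0, "tz": 0, "ax": 0, "ay": 0, "az": 0},
    {"claw": 0, "tx": -0.002, "ty": 0, "tz": 0, "ax": 0, "ay": 0, "az": 0},
    {"claw": 0, "tx": 0, "ty": 0, "tz": 0, "ax": 0, "ay": 0, "az": 0},
    {"claw": 0, "tx": 0, "ty": 0, "tz": 0, "ax": 0, "ay": 0, "az": 0},
    {"claw": 0, "tx": 0, "ty": 0, "tz": 0, "ax": 0, "ay": 0, "az": 0},
  ],
)

```text
clock: 21.62
tcp_pos: [0.5305, 0.2301, 0.22]
orientation: [-0.021, 3.141, -0.0]
contact_force: [-0.0, -0.1, 1.0]
grip_width: 0.0855
gripper_force: 0.0
```

```bash
python3 - <<'E'
from h import *
go([.5546,.2298,.22],np.pi+.01)
im=snap('scene','sceneq3.png'); print(loc('tip_of','holder','scene'),loc('tip_of','holder_bevel','scene'))
cv2.imwrite('pics/q3.png',cv2.resize(im[135:235,170:310,::-1],None,fx=5,fy=5,interpolation=cv2.INTER_CUBIC))
E
```

```text
t 21.62 tcp [0.5305 0.2301 0.22  ] yaw -3.128 tilt [ 0. -0. -1.] F [-0.  -0.1  1. ] w 0.0855 gf 0.0 j [ 0.11  0.72 -0.85  1.88  0.71  0.87  0.48]
shift [-0.0241 -0.0007  0.    ] az -359.8
[(0.72, array([0.5388, 0.2309, 0.0591])), (0.6, array([0.5611, 0.2281, 0.0181]))] [(0.69, array([0.5386, 0.2305, 0.0558]))]
```

View pics/q3.png

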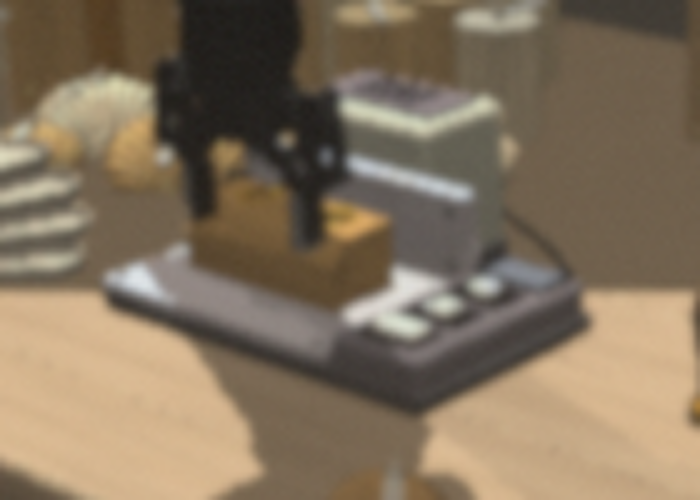

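Both fingertips rest on the bevel (crop 205,200 and 305,235) and the holder is sliding forward squarely. I keep pushing.

arm_command(
  plan=[
    {"claw": 0, "tx": -0.002, "ty": 0, "tz": 0, "ax": 0, "ay": 0, "az": 0},
    {"claw": 0, "tx": -0.002, "ty": 0, "tz": 0, "ax": 0, "ay": 0, "az": 0},
    {"claw": 0, "tx": -0.002, "ty": 0, "tz": 0, "ax": 0, "ay": 0, "az": 0},
    {"claw": 0, "tx": -0.002, "ty": 0, "tz": 0, "ax": 0, "ay": 0, "az": 0},
    {"claw": 0, "tx": -0.002, "ty": 0, "tz": 0, "ax": 0, "ay": 0, "az": 0},
    {"claw": 0, "tx": -0.002, "ty": 0, "tz": 0, "ax": 0, "ay": 0, "az": 0},
    {"claw": 0, "tx": -0.002, "ty": 0, "tz": 0, "ax": 0, "ay": 0, "az": 0},
    {"claw": 0, "tx": -0.002, "ty": 0, "tz": 0, "ax": 0, "ay": 0, "az": 0},
    {"claw": 0, "tx": -0.002, "ty": 0, "tz": 0, "ax": 0, "ay": 0, "az": 0},
    {"claw": 0, "tx": 0, "ty": 0, "tz": 0, "ax": 0, "ay": 0, "az": 0},
  ],
)

```text
clock: 22.6
tcp_pos: [0.5489, 0.2305, 0.2202]
orientation: [-0.021, 3.141, 0.0]
contact_force: [-0.3, -0.5, 0.3]
grip_width: 0.0853
gripper_force: 0.0
```

arm_command(
  plan=[
    {"claw": 0, "tx": -0.001, "ty": 0, "tz": 0, "ax": 0, "ay": 0, "az": 0},
    {"claw": 0, "tx": -0.001, "ty": 0, "tz": 0, "ax": 0, "ay": 0, "az": 0},
    {"claw": 0, "tx": -0.001, "ty": 0, "tz": 0, "ax": 0, "ay": 0, "az": 0},
    {"claw": 0, "tx": -0.001, "ty": 0, "tz": 0, "ax": 0, "ay": 0, "az": 0},
    {"claw": 0, "tx": 0, "ty": 0, "tz": 0, "ax": 0, "ay": 0, "az": 0},
    {"claw": 0, "tx": 0, "ty": 0, "tz": 0, "ax": 0, "ay": 0, "az": 0},
    {"claw": 0, "tx": 0, "ty": 0, "tz": 0, "ax": 0, "ay": 0, "az": 0},
    {"claw": 0, "tx": 0, "ty": 0, "tz": 0, "ax": 0, "ay": 0, "az": 0},
    {"claw": 0, "tx": 0, "ty": 0, "tz": 0, "ax": 0, "ay": 0, "az": 0},
    {"claw": 0, "tx": 0, "ty": 0, "tz": 0, "ax": 0, "ay": 0, "az": 0},
  ],
)

```text
clock: 23.43
tcp_pos: [0.5523, 0.2307, 0.2202]
orientation: [0.022, -3.141, -0.0]
contact_force: [-0.6, -0.6, 0.9]
grip_width: 0.0857
gripper_force: 1.0
```

arm_command(
  plan=[
    {"claw": 0, "tx": -0.001, "ty": 0, "tz": 0, "ax": 0, "ay": 0, "az": 0},
    {"claw": 0, "tx": -0.001, "ty": 0, "tz": 0, "ax": 0, "ay": 0, "az": 0},
    {"claw": 0, "tx": -0.001, "ty": 0, "tz": 0, "ax": 0, "ay": 0, "az": 0},
    {"claw": 0, "tx": -0.001, "ty": 0, "tz": 0, "ax": 0, "ay": 0, "az": 0},
    {"claw": 0, "tx": 0, "ty": 0, "tz": 0, "ax": 0, "ay": 0, "az": 0},
    {"claw": 0, "tx": 0, "ty": 0, "tz": 0, "ax": 0, "ay": 0, "az": 0},
    {"claw": 0, "tx": 0, "ty": 0, "tz": 0, "ax": 0, "ay": 0, "az": 0},
    {"claw": 0, "tx": 0, "ty": 0, "tz": 0, "ax": 0, "ay": 0, "az": 0},
    {"claw": 0, "tx": 0, "ty": 0, "tz": 0, "ax": 0, "ay": 0, "az": 0},
    {"claw": 0, "tx": 0, "ty": 0, "tz": 0, "ax": 0, "ay": 0, "az": 0},
  ],
)

```text
clock: 24.27
tcp_pos: [0.5564, 0.2307, 0.2202]
orientation: [-0.022, 3.141, 0.0]
contact_force: [-2.7, 0.7, 1.5]
grip_width: 0.0853
gripper_force: 1.5
```

```bash
python3 - <<'E'
from h import *
go([.5546,.2298,.22],np.pi+.01)
for i in range(3):
  r.grab_frame('scene'); print(loc('tip_of','holder','scene'),loc('tip_of','holder_bevel','scene'),np.round(r.get_obs()['contact_force'],1))
E
```

```text
t 24.27 tcp [0.5564 0.2307 0.2202] yaw -3.128 tilt [ 0.  0. -1.] F [-2.7  0.7  1.5] w 0.0853 gf 1.5384238731348887 j [ 0.11  0.75 -0.85  1.83  0.71  0.9   0.51]
shift [ 0.0018 -0.0009  0.0002] az -359.8
[(0.87, array([0.583 , 0.2313, 0.0229])), (0.34, array([0.5508, 0.0942, 0.0431])), (0.33, array([ 6.084e-01, -2.059e-01,  4.000e-04]))] [(0.84, array([0.5644, 0.2258, 0.0586]))] [-3.   0.2  2.1]
[(0.81, array([0.5847, 0.227 , 0.0176]))] [(0.92, array([0.5644, 0.2284, 0.0595]))] [-1.9 -0.5  1.9]
[(0.77, array([0.5868, 0.2292, 0.0192]))] [(0.64, array([0.5634, 0.2307, 0.0586]))] [-1.6  0.1  2. ]
```

arm_command(
  plan=[
    {"claw": 0, "tx": -0.0005, "ty": 0, "tz": 0.0003, "ax": 0, "ay": 0, "az": 0},
    {"claw": 0, "tx": -0.0005, "ty": 0, "tz": 0.0003, "ax": 0, "ay": 0, "az": 0},
    {"claw": 0, "tx": -0.0005, "ty": 0, "tz": 0.0003, "ax": 0, "ay": 0, "az": 0},
    {"claw": 0, "tx": -0.0005, "ty": 0, "tz": 0.0003, "ax": 0, "ay": 0, "az": 0},
    {"claw": 0, "tx": -0.0005, "ty": 0, "tz": 0.0003, "ax": 0, "ay": 0, "az": 0},
    {"claw": 0, "tx": -0.0005, "ty": 0, "tz": 0.0003, "ax": 0, "ay": 0, "az": 0},
    {"claw": 0, "tx": 0, "ty": 0, "tz": 0, "ax": 0, "ay": 0, "az": 0},
    {"claw": 0, "tx": 0, "ty": 0, "tz": 0, "ax": 0, "ay": 0, "az": 0},
    {"claw": 0, "tx": 0, "ty": 0, "tz": 0, "ax": 0, "ay": 0, "az": 0},
    {"claw": 0, "tx": 0, "ty": 0, "tz": 0, "ax": 0, "ay": 0, "az": 0},
  ],
)

```text
clock: 25.55
tcp_pos: [0.559, 0.2313, 0.22]
orientation: [-0.022, 3.141, -0.001]
contact_force: [-8.2, -3.3, 16.0]
grip_width: 0.0854
gripper_force: 8.5
```

arm_command(
  plan=[
    {"claw": 0, "tx": -0.0005, "ty": 0, "tz": 0, "ax": 0, "ay": 0, "az": 0},
    {"claw": 0, "tx": -0.0005, "ty": 0, "tz": 0, "ax": 0, "ay": 0, "az": 0},
    {"claw": 0, "tx": -0.0005, "ty": 0, "tz": 0, "ax": 0, "ay": 0, "az": 0},
    {"claw": 0, "tx": 0, "ty": 0, "tz": 0, "ax": 0, "ay": 0, "az": 0},
    {"claw": 0, "tx": 0, "ty": 0, "tz": 0, "ax": 0, "ay": 0, "az": 0},
    {"claw": 0, "tx": 0, "ty": 0, "tz": 0, "ax": 0, "ay": 0, "az": 0},
    {"claw": 0, "tx": 0, "ty": 0, "tz": 0, "ax": 0, "ay": 0, "az": 0},
    {"claw": 0, "tx": 0, "ty": 0, "tz": 0, "ax": 0, "ay": 0, "az": 0},
    {"claw": 0, "tx": 0, "ty": 0, "tz": 0, "ax": 0, "ay": 0, "az": 0},
    {"claw": 0, "tx": 0, "ty": 0, "tz": 0, "ax": 0, "ay": 0, "az": 0},
  ],
)

```text
clock: 26.38
tcp_pos: [0.5596, 0.2315, 0.22]
orientation: [0.023, -3.14, 0.002]
contact_force: [-11.3, -2.9, 18.9]
grip_width: 0.085
gripper_force: 10.8
```

```bash
python3 - <<'E'
from h import *
go([.5546,.2298,.22],np.pi+.01)
H=[];B=[];C=[]
for i in range(8):
  r.grab_frame('scene')
  for L,t in ((H,'holder'),(B,'holder_bevel'),(C,'corner')):
    d=loc('tip_of',t,'scene')
    if d and d[0][0]>.5: L.append(d[0][1])
for L in (H,B,C): print(len(L),np.median(L,0) if L else '')
im=snap('scene','z.png'); cv2.imwrite('pics/z1.png',cv2.resize(im[135:235,170:310,::-1],None,fx=5,fy=5,interpolation=cv2.INTER_CUBIC))
print(r.get_obs()['contact_force'],r.get_obs()['clock'])
E
```

```text
t 26.38 tcp [0.5596 0.2315 0.22  ] yaw -3.127 tilt [-0.002 -0.001 -1.   ] F [-11.3  -2.9  18.9] w 0.085 gf 10.829582316800952 j [ 0.11  0.75 -0.85  1.82  0.71  0.91  0.52]
shift [ 0.005  -0.0016 -0.    ] az -359.8
8 [0.58805 0.2301  0.0191 ]
8 [0.56675 0.2297  0.0587 ]
8 [0.6142  0.29575 0.0228 ]
[-11.76868356  -3.2931398   18.52781356] 28.0333
```

View pics/z1.png

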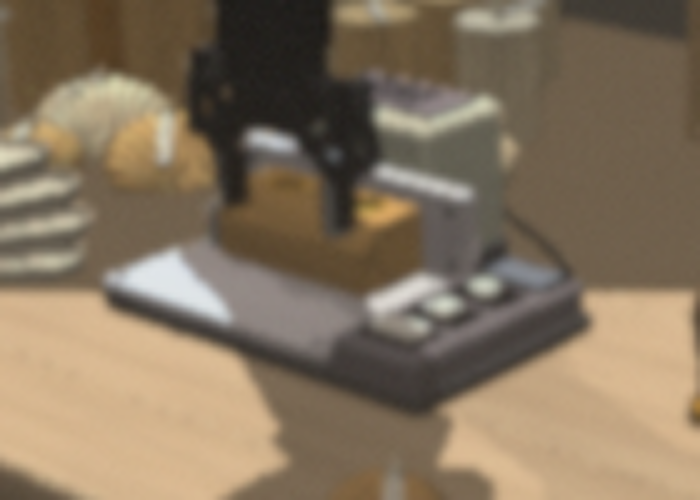

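The holder sits flat on the fence and up to the stop (crop 320,230), with both fingers on the bevel. I'll firm up the forward push.

arm_command(
  plan=[
    {"claw": 0, "tx": -0.0005, "ty": 0, "tz": 0, "ax": 0, "ay": 0, "az": 0},
    {"claw": 0, "tx": -0.0005, "ty": 0, "tz": 0, "ax": 0, "ay": 0, "az": 0},
    {"claw": 0, "tx": -0.0005, "ty": 0, "tz": 0, "ax": 0, "ay": 0, "az": 0},
    {"claw": 0, "tx": -0.0005, "ty": 0, "tz": 0, "ax": 0, "ay": 0, "az": 0},
    {"claw": 0, "tx": 0, "ty": 0, "tz": 0, "ax": 0, "ay": 0, "az": 0},
    {"claw": 0, "tx": 0, "ty": 0, "tz": 0, "ax": 0, "ay": 0, "az": 0},
    {"claw": 0, "tx": 0, "ty": 0, "tz": 0, "ax": 0, "ay": 0, "az": 0},
    {"claw": 0, "tx": 0, "ty": 0, "tz": 0, "ax": 0, "ay": 0, "az": 0},
    {"claw": 0, "tx": 0, "ty": 0, "tz": 0, "ax": 0, "ay": 0, "az": 0},
    {"claw": 0, "tx": 0, "ty": 0, "tz": 0, "ax": 0, "ay": 0, "az": 0},
  ],
)

```text
clock: 28.87
tcp_pos: [0.5603, 0.2317, 0.2199]
orientation: [0.022, -3.137, 0.003]
contact_force: [-16.9, -4.1, 24.5]
grip_width: 0.0854
gripper_force: 14.3
```

```bash
python3 - <<'E'
from h import *
r.grab_frame('scene'); print(loc('tip_of','holder','scene'), r.get_obs()['contact_force'])
print(r.hand_in())
E
```

```text
[(0.81, array([0.5899, 0.2278, 0.0183]))] [-16.71625273  -4.2689146   23.81853314]
the job is handed in; nothing more can be done
None
```

I pressed the three keys in order and handed the job in with the holder pressed home against fence, stop and bed by the open fingers on its bevel (about 17 N forward, 24 N down); the judged result was not reported back.

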